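# Hand the egg dish across in its carrier

### The job

The white dish, with a boiled egg lying loose in its shallow well, is to be handed across the island in its wooden carrier. Take the dish by its ear and slide it along the worktop into the carrier's grooves, fully home against the back board; then let go of the ear, take the carrier by the dark wooden handle on its hoop, lift it about 10 cm and turn it, level, through a quarter turn so that the ear points straight at the far side of the island, away from the robot, where the cook will draw the dish out. Keep the egg in the middle of the dish all the way, leave the other things on the worktop alone, and finish while still holding the carrier up by its handle, level and still: do not put it down or let go.

Things in the scene. Friction and masses are not known exactly. Their poses are not given: they have to be found in the camera images.
- dish: White square stoneware dish, 140 x 140 mm, 35 mm high, 0.3 kg, one ear along its own -x. Its rim is a flange 27 to 35 mm above the worktop round a narrower foot. Origin: centre of the underside, z up. At the start it stands on the worktop to the left of the carrier, its ear roughly to the left (+y).
- dish_well (a point): Centre of the floor of the dish's shallow round well, 23 mm above the dish's underside. The well is 105 mm across and dished about 12 mm deep.
- dish_ear (a point): Point to grip on the ear: on the dish's -x axis 100 mm from its centre, 30 mm above the underside. The ear is a tab 20 mm wide (along the dish's y), 14 mm thick and 50 mm long (dish x -72 to -122 mm); the space beside and below it is free.
- carrier: Loose pale wooden carrier, 0.42 kg: a U of two side boards and a back board, 56 mm high, 170 mm wide, no floor, a steel hoop over its middle. Origin: at its underside, where the centre of the dish lies when fully home; x points from the open end to the back board (inner face at +71.5 mm), z up. The open end starts roughly to the left (+y). It slides on the worktop if pushed with over 2 to 4 N.
- carrier_mouth (a point): Middle of the open end, carrier x = -78 mm, 31 mm up. Side boards' inner faces are 146 mm apart (3 mm of play each side of the dish); splayed lead-ins reach to x = -95 mm. Each side has a groove between a ledge (top 24 mm up) and a lip (underside 39 mm up) for the dish's rim while the dish slides on the worktop; when lifted, the ledges rise 3 mm and carry the dish.
- carrier_grip (a point): Centre of the carrier's dark wooden handle, the top of the hoop, 165 mm straight above the carrier's origin. The handle is a bar 90 mm long along the carrier's y, 20 mm wide along its x, 22 mm high: grip it with the fingers closing along the carrier's x. The hoop's legs stand at carrier y = +-88 mm.
- egg_center (a point): Middle of the brown egg, 56 x 43 mm, 60 g, that lies loose on its side in the middle of the dish. It starts to roll if the dish is jerked or tilted.
- egg: The same egg; this point (on its shell) and its axes turn as it rolls.
- far_side (a point): Fixed point on the edge of the island farthest from the robot; its axes are the world's (x away from the robot, y left).
- oil_bottle: Bystander: oil bottle with a cork, 72 mm across, 164 mm high, origin under its middle; leave alone.
- lemon: Bystander: yellow lemon, 77 mm long; leave alone.
- pepper_mill: Bystander: brown wooden pepper mill, 58 mm across, 150 mm high, origin under its middle; leave alone.
- mug: Bystander: small blue mug, 49 mm high, origin under its middle; leave alone.

How it is judged:
On the way:
1. the dish is fully home in the carrier's grooves, against its back board, while the carrier stands on the worktop (x of dish in the frame of carrier between -0.008 and 0.006 m and y of dish in the frame of carrier between -0.006 and 0.006 m and z of dish in the frame of carrier between -0.01 and 0.008 m and angle between the x axis of dish and the x axis of carrier, either way round below 0.1 rad and x of dish_ear in the frame of carrier below -0.05 m and height (world z) of carrier below 0.01 m and angle between carrier's own z axis and vertical below 0.06 rad), for 0.2 s.
At the end, for the whole second after the job is handed in: The carrier is held by its handle 60 to 160 mm above the worktop, still and level within 5 degrees; the dish, not itself gripped, is home in it (8 mm), its ear toward the far side (+x) within 10 degrees; the egg lies still within 18 mm of the dish's centre (x of dish in the frame of carrier between -0.008 and 0.006 m and y of dish in the frame of carrier between -0.006 and 0.006 m and z of dish in the frame of carrier between -0.01 and 0.008 m and angle between the x axis of dish and the x axis of carrier, either way round below 0.1 rad and x of dish_ear in the frame of carrier below -0.05 m and height (world z) of carrier between 0.06 and 0.16 m and angle between each of carrier, dish's own z axis and vertical below 0.09 rad and angle between the x axis of carrier and the x axis of far_side, either way round below 0.17 rad and x of far_side in the frame of carrier below 0 m and horizontal distance between egg_center and dish below 0.018 m and linear speed of carrier below 0.03 m/s and linear speed of egg below 0.05 m/s and distance between the grasp point and carrier_grip below 0.05 m and contact force between the fingers and carrier above 1 N and contact force between the fingers and dish below 0.5 N); the arm keeps its last pose, push and grip.
It fails at once if the egg rolled away from the middle of the dish (more than 32 mm) (horizontal distance between egg_center and dish above 0.032 m).
It fails at once if the egg was touched by the robot (contact force between any of the fingers, the arm and egg above 0.3 N).
It fails at once if the dish or carrier was tipped by more than 14 degrees (angle between any of dish, carrier's own z axis and vertical above 0.25 rad).
It fails at once if the dish was lifted by its ear instead of slid along the worktop (height (world z) of dish above 0.02 m and height (world z) of carrier below 0.005 m).
It fails at once if a bystander was shifted by more than 20 mm (distance of any of oil_bottle, lemon, pepper_mill, mug from where it was at the start of the episode above 0.02 m).
It also fails if it takes over 64 s, if anything falls off the work surface, if the arm or the gripper's body presses on something with over 40 N, if the wrist force passes 120 N, or if a joint passes its speed limit or range.

### The arm

A 6-joint arm with a two-finger parallel gripper is mounted at the origin on the work surface; the furniture and walls round the work are solid. World frame = base frame: x ahead of the robot, y to its left, z up, the work surface at z = 0. Lengths are in m, angles in rad, forces in N, time in s.
With the tool pointing down it reaches from about 0.35 to 0.775 m from the base axis. Payload 7.3 kg.
Tool frame: the origin (TCP) lies at the very end of the fingers, on their centre line; the grasp point (between the pads) lies 19 mm behind it (robot.hold_point_z is the distance from the TCP to the grasp point, in m); z points along the fingers, y is the direction in which the jaws open and shut (so a half turn about z gives the same grasp; the last joint's range is limited). The gripper opens to 92 mm and grips with 3 to 60 N. Pads are 19 mm wide; open, the fingers measure 130 mm over their backs; the gripper's body (75 mm by 190 mm) begins 47 mm behind the grasp point.
Start: joints at [-1.289, 0.342, 1.524, -0, 1.275, -0.146], TCP at [0.218, -0.478, 0.227] pointing down, gripper open.
Joint ranges: [-2.53, 2.53], [-0.77, 2.02], [0.04, 2.7], [-1, 4.14], [0.28, 2.66], [-3.11, 3.11]. Speed limits (rad/s): [2.57, 2.57, 3.14, 3.14, 3.14, 3.14].

### API

Orientations are given as [roll, pitch, yaw] about the fixed x, y, z axes, in that order (R = Rz(yaw) Ry(pitch) Rx(roll)).
In Python, from cell import monitor, viewer, robot gives the robot as it stands.
- The arm moves only by the tool move_arm, never from a script. Its argument "deltas" is a list of rows, each an object of numbers: "x", "y", "z": the shift along the tool's x, y, z in m; "wx", "wy", "wz": the turn, a rotation vector about the tool's x, y, z in degrees; "hand": the opening, from 0 (shut) to 1 (fully open). In form: [{"x": .., "y": .., "z": .., "wx": .., "wy": .., "wz": .., "hand": ..}, ...]. A call has 1 to 8 rows; each row is the pose to reach, as a shift and turn from the pose commanded when the call began, along the tool's axes at that moment; what a row does not reach only later rows make up. A row lasts 1/8 s, in which the tool goes at most 62.5 mm and 10.7 degrees, less where a joint would pass 70% of its speed; a pose out of reach is approached as far as the arm can. A call with a gripper value outside its range is refused whole. The fingers move at their own pace and stop on an object; "grip_force" is the grip in N (left out, the last holds). Time passes only in rows, so rows that repeat a pose let the fingers close. It gives the time, the measured TCP pose, the force and the opening at its end, in the units of the state.
- monitor.observe(): the state, without advancing time (a new reading comes with each control period).
- viewer.read_camera(name): name is "scene" or "top"; returns the picture (420x560x3 uint8, red, green, blue); there is no depth.
- viewer.camera_params(name): a dict with "camera_matrix" (3x3 intrinsics, pixels), "R" (3x3) and "t" (3): a world point X has camera coordinates R X + t. Camera axes: x right, y down, z forward; pixel columns grow to the right and rows downward; lengths in m; the calibration is good to about 2 mm. A picture is of the moment at which its call begins. camera_params takes no time and is no camera call.
- robot.hand_in(): hands the job in, once; it reports no verdict.
The state is a dict: "time": time; "qpos": joint angles; "qvel": joint speeds; "joint_efforts": joint torques, N m; "tool_pos": TCP position; "tool_rot": TCP orientation; "contact_force": force on the tool from outside, world axes, zero at the start; "torque": the same for the moment, N m; "opening": finger opening in m.
Only numpy, scipy, OpenCV 4.12 (cv2) and the standard library are available. Lean on these libraries where they do the work, as an engineer would, in place of code of your own. Each camera call takes 0.05 s, during which the arm holds its last target. There are 200 camera calls.

## Working session

There is one attempt and no reset: what is moved stays moved. The work goes in short steps, Python scripts to look and compute and a tool call to move; the robot and the scene stay as the last step left them, time stands still between calls to the robot, and variables do not carry over. Pictures are saved under pics/ and viewed, about 8 in all and at most 12, crops included, and the job is handed in when it is done.

Besides the shell and the picture viewer there is one more tool, called after "Request:" in YAML: its name, and indented under it one key for each argument. move_arm: Moves the arm, as the interface text tells. Its arguments: {"type":"object","properties":{"deltas":{"type":"array","items":{"type":"object","properties":{"x":{"type":"number"},"y":{"type":"number"},"z":{"type":"number"},"wx":{"type":"number"},"wy":{"type":"number"},"wz":{"type":"number"},"hand":{"type":"number"}}}},"grip_force":{"type":"number"}},"required":["deltas"]}

```bash
mkdir -p pics; ls; python3 - <<'E'
from cell import monitor, viewer, robot
import cv2, numpy as np
print(monitor.observe())
for n in ("scene","top"):
    im=viewer.read_camera(n); cv2.imwrite(f"pics/{n}0.png",im[:,:,::-1])
    p=viewer.camera_params(n); print(n,p, -p["R"].T@p["t"])
E
```

```text
pics
{'time': 0.0, 'qpos': array([-1.28898579e+00,  3.42713002e-01,  1.52500366e+00, -7.76392059e-07,
        1.27540000e+00, -1.45994747e-01]), 'qvel': array([-9.85601044e-04, -1.87932808e-03,  6.65307161e-04, -6.27987063e-04,
       -1.02866408e-03, -7.06023844e-05]), 'joint_efforts': array([ 1.34039827e-03, -4.31235552e+01, -2.44218367e+01,  7.18832994e-02,
        5.57386153e-02, -1.29070804e-04]), 'tool_pos': array([ 0.21771892, -0.47728582,  0.22605467]), 'tool_rot': array([-3.14008475e+00, -2.20973568e-04,  4.27805343e-01]), 'contact_force': array([ 0.12975719, -0.21859135,  0.33623635]), 'torque': array([-0.01890887, -0.05836095,  0.00677989]), 'opening': 0.0918515412096464}
scene {'camera_matrix': array([[482.19256457,   0.        , 282.05225756],
       [  0.        , 482.19256457, 214.37559341],
       [  0.        ,   0.        ,   1.        ]]), 'R': array([[-0.90039326, -0.43496513, -0.00986451],
       [-0.29620045,  0.62943753, -0.71838269],
       [ 0.31868051, -0.64390506, -0.69557818]]), 't': array([0.48726788, 0.20026936, 1.09856337])} [0.14796185 0.793258   0.91281341]
top {'camera_matrix': array([[417.70315412,   0.        , 284.20796569],
       [  0.        , 417.70315412, 216.54027642],
       [  0.        ,   0.        ,   1.        ]]), 'R': array([[-0.02383717, -0.99934569, -0.02720249],
       [-0.99466899,  0.02643873, -0.09967241],
       [ 0.10032639,  0.02468156, -0.9946484 ]]), 't': array([0.07964242, 0.51757981, 1.3580281 ])} [0.38047298 0.03238791 1.40451537]
```

View pics/scene0.png

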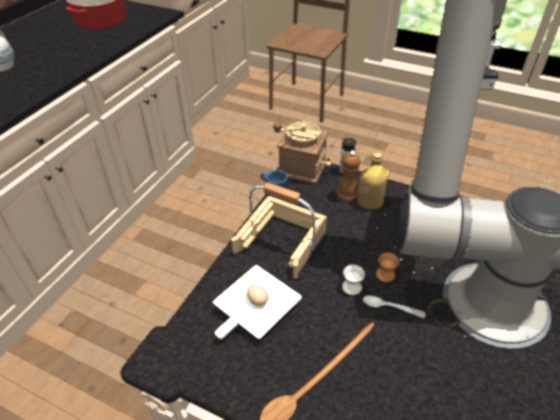

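View pics/top0.png

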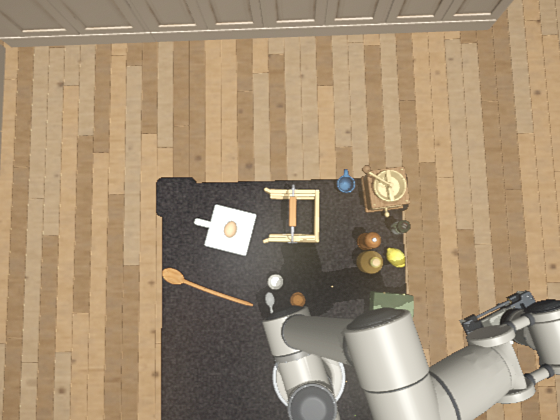

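The scene view shows the dish at about (258,300), its ear at (228,326) and the carrier at (280,235) with its handle at (282,193). In the top view the dish is at (230,230), the ear at (202,223) and the handle at (293,212). Next I'll measure them with colour masks.

```bash
cat > h.py <<'E'
import numpy as np, cv2
from cell import monitor, viewer, robot
def ray(n,uv,z):
    p=viewer.camera_params(n); K,R,t=p["camera_matrix"],p["R"],p["t"]
    uv=np.atleast_2d(np.array(uv,float)); d=(np.linalg.inv(K)@np.c_[uv,np.ones(len(uv))].T).T@R
    c=-R.T@t; s=(z-c[2])/d[:,2]; return (c+s[:,None]*d)[:,:2]
def proj(n,X):
    p=viewer.camera_params(n); q=p["camera_matrix"]@(p["R"]@np.array(X,float)+p["t"]); return q[:2]/q[2]
def big(m,roi,k=1):
    x0,y0,x1,y1=roi; z=np.zeros(m.shape,np.uint8); z[y0:y1,x0:x1]=m[y0:y1,x0:x1]
    cs=cv2.findContours(z,cv2.RETR_EXTERNAL,cv2.CHAIN_APPROX_NONE)[0]
    return sorted(cs,key=cv2.contourArea)[-k:]
def white(im): h=cv2.cvtColor(im,cv2.COLOR_RGB2HSV); return ((h[...,1]<50)&(h[...,2]>140)).astype(np.uint8)*255
def orange(im): h=cv2.cvtColor(im,cv2.COLOR_RGB2HSV); return ((h[...,0]<16)&(h[...,1]>110)&(h[...,2]>90)).astype(np.uint8)*255
def pale(im): h=cv2.cvtColor(im,cv2.COLOR_RGB2HSV); return ((h[...,0]>14)&(h[...,0]<32)&(h[...,1]>40)&(h[...,2]>150)).astype(np.uint8)*255
def worldrect(n,c,z):
    w=ray(n,c.reshape(-1,2),z).astype(np.float32); r=cv2.minAreaRect(w*1000); return np.round(r[0],1),np.round(r[1],1),round(r[2],1)
E
python3 - <<'E'
from h import *
for n,rd,rh,rc in (("top",(190,195,262,262),(280,190,305,240),(258,183,325,248)),("scene",(205,260,305,345),(255,180,310,208),(228,185,330,275))):
    im=viewer.read_camera(n)
    d=big(white(im),rd)[0]
    z=np.zeros(im.shape[:2],np.uint8); cv2.drawContours(z,[d],-1,255,-1)
    o=cv2.morphologyEx(z,cv2.MORPH_OPEN,np.ones((17,17) if n=="scene" else (11,11),np.uint8))
    e=big(cv2.morphologyEx(z-o,cv2.MORPH_OPEN,np.ones((3,3),np.uint8)),rd)[0]
    body=big(o,rd)[0]
    print(n,"dish",worldrect(n,body,.033),"ear",worldrect(n,e,.035), ray(n,e.reshape(-1,2).mean(0),.035))
    hh=big(orange(im),rh)[0]; print("handle",worldrect(n,hh,.170), cv2.boundingRect(hh))
    eg=big(orange(im)|pale(im),rd)[0]; print("egg",worldrect(n,eg,.045))
    cs=big(pale(im),rc,4)
    for c in cs: print("pale",cv2.contourArea(c),cv2.boundingRect(c),worldrect(n,c,.056))
    cr=im[170:350,190:420]; cv2.imwrite(f"pics/{n}1.png",cv2.resize(cr,None,fx=3.3,fy=3.3,interpolation=cv2.INTER_CUBIC)[:,:,::-1])
E
```

```text
top dish (array([480.7, 247.5]), array([147.8, 143.4]), 75.1) ear (array([506.5, 340.8]), array([50.4, 22.4]), 74.5) [[0.50601654 0.34025828]]
handle (array([518.3,  48.4]), array([ 0. , 77.8]), 88.6) (289, 199, 1, 27)
egg (array([482. , 244.3]), array([38.5, 51.2]), 62.5)
pale 165.5 (263, 234, 28, 9) (array([448.6,  92.4]), array([25.4, 88.3]), 1.1)
pale 810.0 (264, 187, 56, 56) (array([523.4,  44.3]), array([182.3, 172.8]), 86.2)
scene dish (array([486.4, 251. ]), array([157.5, 145.4]), 75.4) ear (array([510. , 343.6]), array([45.3, 25.6]), 74.6) [[0.50915946 0.34285328]]
handle (array([524.5,  39.7]), array([38.3, 95.3]), 88.9) (264, 183, 36, 21)
egg (array([483.9, 239.3]), array([32.1, 55.1]), 66.4)
pale 116.5 (252, 189, 13, 20) (array([624.7, -28.1]), array([32.1, 73.9]), 28.3)
pale 335.0 (289, 227, 25, 40) (array([448.6,  75.6]), array([ 27. , 133.4]), 1.9)
pale 444.0 (228, 185, 25, 28) (array([671.7,  -6.7]), array([ 66.1, 106.5]), 25.1)
pale 1115.5 (228, 196, 99, 52) (array([531.6,  46.1]), array([188.8, 184.9]), 87.4)
```

View pics/top1.png

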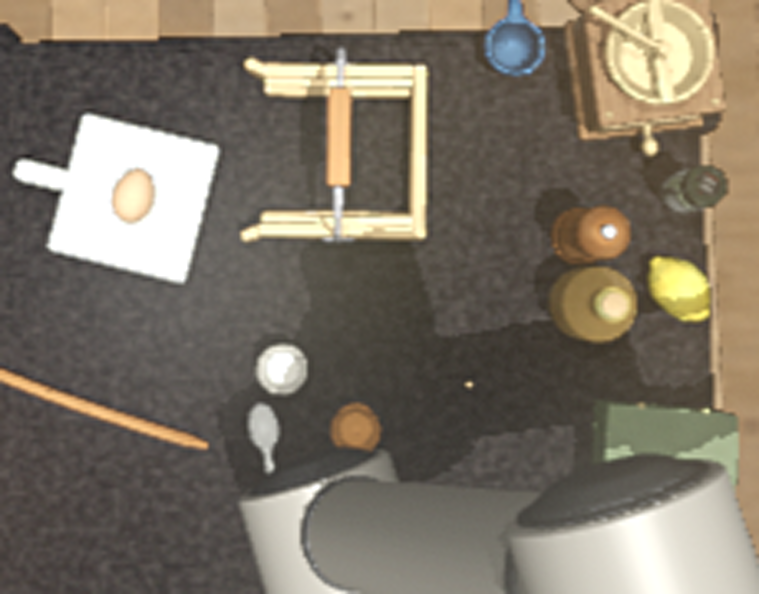

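The crop shows the carrier's U: back board outer edge at crop x≈427, sides at y≈62 to 240, and the handle at (339,137). The way between the dish and the mouth is clear. Now the carrier's pose, from its back-board edges and the handle.

```bash
python3 - <<'E'
from h import *
im=viewer.read_camera("top"); m=pale(im); vs,us=np.nonzero(m[183:248,258:325]); uv=np.c_[us+258,vs+183]
w=ray("top",uv,.056)
# outer edge of back board: per row max u
rows=range(194,238); e=np.array([[uv[uv[:,1]==v][:,0].max()+.5,v] for v in rows],float)
i=np.array([[uv[(uv[:,1]==v)&(uv[:,0]>305)][:,0].min()-.5,v] for v in rows],float)
for k,q in (("outer",e),("inner",i)):
    p=ray("top",q,.056); f=np.polyfit(p[:,0],p[:,1],1); print(k,"slope deg",np.degrees(np.arctan(f[0])),"y at .52",np.polyval(f,.52))
cols=range(275,312)
for k,f in (("far",min),("near",max)):
    q=np.array([[u,f(uv[uv[:,0]==u][:,1])+(-.5 if f is min else .5)] for u in cols]); p=ray("top",q,.056); g=np.polyfit(p[:,1],p[:,0],1)
    print(k,"x at y=.045",np.polyval(g,.045),"slope",np.degrees(np.arctan(g[0])))
print("handle top",ray("top",[292.9,211.5],.176))
s=viewer.read_camera("scene"); c=big(orange(s),(255,180,310,208))[0].reshape(-1,2); print("scene handle",ray("scene",[c.mean(0)],.165), c.min(0),c.max(0))
print("mug,mill,bottle",[ray("top",[190+a/3.3,170+b/3.3],z) for a,b,z in ((515,45,.04),(603,232,.15),(612,305,.164))])
E
```

```text
outer slope deg -1.8345384694968236 y at .52 -0.04541366182479045
inner slope deg -0.31318927768836086 y at .52 -0.027030122767180798
far x at y=.045 0.6027246750306934 slope 10.136876033687043
near x at y=.045 0.437857720363608 slope 1.9106808948695364
handle top [[0.51868882 0.03679646]]
scene handle [[0.52426942 0.03485926]] [264 183] [299 202]
mug,mill,bottle [array([[ 0.62168111, -0.14028229]]), array([[ 0.42871547, -0.19903588]]), array([[ 0.36312795, -0.20150373]])]
```

Request:
move_arm:
  deltas:
    - {"x":0.02,"y":-0.02,"wz":-2}
    - {"x":0.05,"y":-0.05,"wz":-5}
    - {"x":0.09,"y":-0.09,"wz":-9}
    - {"x":0.13,"y":-0.135,"wz":-12}
    - {"x":0.17,"y":-0.175,"wz":-15}
    - {"x":0.21,"y":-0.218,"wz":-18}
    - {"x":0.25,"y":-0.26,"wz":-21}
    - {"x":0.29,"y":-0.3,"wz":-25,"hand":1}

```text
schema error: expected keys x, y, z, wx, wy, wz, hand
```

Request:
move_arm:
  deltas:
    - {"x":0.02,"y":-0.02,"z":0,"wx":0,"wy":0,"wz":-2,"hand":1}
    - {"x":0.05,"y":-0.05,"z":0,"wx":0,"wy":0,"wz":-5,"hand":1}
    - {"x":0.09,"y":-0.09,"z":0,"wx":0,"wy":0,"wz":-9,"hand":1}
    - {"x":0.13,"y":-0.135,"z":0,"wx":0,"wy":0,"wz":-12,"hand":1}
    - {"x":0.17,"y":-0.175,"z":0,"wx":0,"wy":0,"wz":-15,"hand":1}
    - {"x":0.21,"y":-0.218,"z":0,"wx":0,"wy":0,"wz":-18,"hand":1}
    - {"x":0.25,"y":-0.26,"z":0,"wx":0,"wy":0,"wz":-21,"hand":1}
    - {"x":0.29,"y":-0.3,"z":0,"wx":0,"wy":0,"wz":-25,"hand":1}

```text
time: 1.3
tool_pos: [0.3576, -0.0827, 0.227]
tool_rot: [3.14, -0.0, 0.866]
contact_force: [0.7, -1.4, 0.0]
opening: 0.0919
```

```bash
cat >> h.py <<'E'
from scipy.spatial.transform import Rotation as Ro
def to(x,y,z,yaw):
    "delta in tool axes from measured pose to a tool-down pose"
    s=monitor.observe(); R=Ro.from_euler("xyz",s["tool_rot"]); T=Ro.from_euler("xyz",[np.pi,0,np.radians(yaw)])
    d=R.inv().apply(np.array([x,y,z])-s["tool_pos"]); w=(R.inv()*T).as_rotvec(degrees=True)
    print("t",round(s["time"],2),"pos",s["tool_pos"].round(4),"rpy",np.degrees(s["tool_rot"]).round(1),"F",s["contact_force"].round(1),"op",round(s["opening"],4),"\n delta",d.round(4),"rot",w.round(2))
E
python3 -c "
from h import *
to(.509,.3475,.226,75)"
```

```text
t 1.3 pos [ 0.3576 -0.0827  0.227 ] rpy [179.9  -0.   49.6] F [ 0.7 -1.4  0. ] op 0.0919 
 delta [ 0.4258 -0.1634  0.001 ] rot [  0.07  -0.   -25.39]
```

Request:
move_arm:
  deltas:
    - {"x":0.055,"y":-0.021,"z":0,"wx":0,"wy":0,"wz":-3,"hand":1}
    - {"x":0.11,"y":-0.042,"z":0,"wx":0,"wy":0,"wz":-6,"hand":1}
    - {"x":0.168,"y":-0.065,"z":0,"wx":0,"wy":0,"wz":-10,"hand":1}
    - {"x":0.225,"y":-0.086,"z":0,"wx":0,"wy":0,"wz":-14,"hand":1}
    - {"x":0.282,"y":-0.108,"z":0,"wx":0,"wy":0,"wz":-18,"hand":1}
    - {"x":0.338,"y":-0.13,"z":0,"wx":0,"wy":0,"wz":-21,"hand":1}
    - {"x":0.39,"y":-0.15,"z":0.03,"wx":0,"wy":0,"wz":-24,"hand":1}
    - {"x":0.426,"y":-0.1634,"z":0.07,"wx":0,"wy":0,"wz":-25.4,"hand":1}

```text
time: 2.3
tool_pos: [0.5105, 0.3484, 0.1565]
tool_rot: [3.139, -0.002, 1.31]
contact_force: [0.2, -0.1, 0.5]
opening: 0.092
```

```bash
python3 -c "
from h import *
to(.509,.3475,.012,75)
im=viewer.read_camera('scene'); cv2.imwrite('pics/s2.png',cv2.resize(im[150:400,120:400],None,fx=2.6,fy=2.4)[:,:,::-1])"
```

```text
t 2.3 pos [0.5105 0.3484 0.1565] rpy [ 1.799e+02 -1.000e-01  7.510e+01] F [ 0.2 -0.1  0.5] op 0.092 
 delta [-0.0016 -0.0015  0.1445] rot [ 0.13 -0.12  0.05]
```

View pics/s2.png

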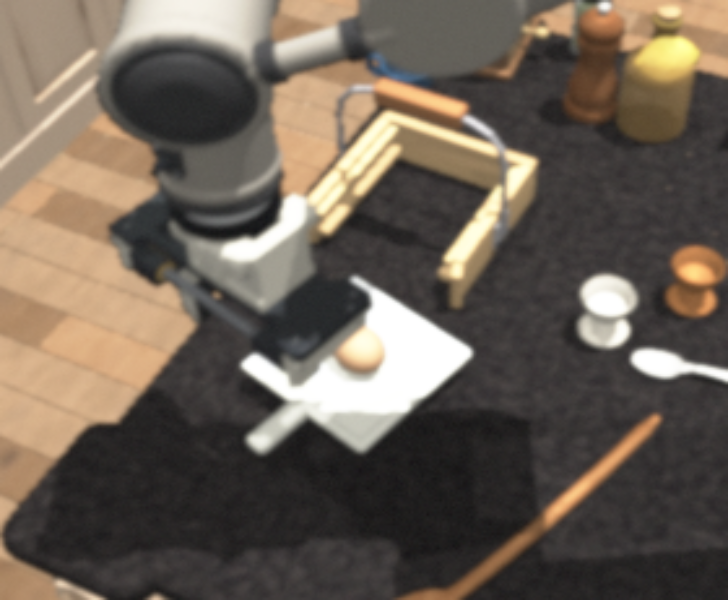

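The gripper hangs above the ear, which is at about (275,425) in the crop, and the egg is centred. Now down and grip.

Request:
move_arm:
  deltas:
    - {"x":0,"y":0,"z":0.03,"wx":0,"wy":0,"wz":0,"hand":1}
    - {"x":-0.001,"y":-0.001,"z":0.07,"wx":0,"wy":0,"wz":0,"hand":1}
    - {"x":-0.001,"y":-0.001,"z":0.105,"wx":0,"wy":0,"wz":0,"hand":1}
    - {"x":-0.0015,"y":-0.0015,"z":0.13,"wx":0.1,"wy":-0.1,"wz":0,"hand":1}
    - {"x":-0.0015,"y":-0.0015,"z":0.144,"wx":0.1,"wy":-0.1,"wz":0,"hand":0.7}
    - {"x":-0.0015,"y":-0.0015,"z":0.144,"wx":0.1,"wy":-0.1,"wz":0,"hand":0.5}
    - {"x":-0.0015,"y":-0.0015,"z":0.144,"wx":0.1,"wy":-0.1,"wz":0,"hand":0.4}
    - {"x":-0.0015,"y":-0.0015,"z":0.144,"wx":0.1,"wy":-0.1,"wz":0,"hand":0.32}
  grip_force: 12

```text
time: 3.35
tool_pos: [0.5084, 0.3449, 0.0139]
tool_rot: [-3.142, 0.0, 1.307]
contact_force: [-0.3, -0.1, 0.5]
opening: 0.0565
```

Request:
move_arm:
  deltas:
    - {"x":0,"y":0,"z":0,"wx":0,"wy":0,"wz":0,"hand":0.29}
    - {"x":0,"y":0,"z":0,"wx":0,"wy":0,"wz":0,"hand":0.26}
    - {"x":0,"y":0,"z":0,"wx":0,"wy":0,"wz":0,"hand":0.23}
    - {"x":0,"y":0,"z":0,"wx":0,"wy":0,"wz":0,"hand":0.2}
    - {"x":0,"y":0,"z":0,"wx":0,"wy":0,"wz":0,"hand":0.1}
    - {"x":0,"y":0,"z":0,"wx":0,"wy":0,"wz":0,"hand":0.1}
  grip_force: 15

```text
time: 4.1
tool_pos: [0.508, 0.3446, 0.0127]
tool_rot: [-3.14, 0.002, 1.308]
contact_force: [0.5, -1.0, -0.0]
opening: 0.0196
```

```bash
python3 - <<'E'
from h import *
to(.509,.3475,.012,75)
n="top"; im=viewer.read_camera(n); rd=(190,195,262,262)
d=big(white(im),rd)[0]; z=np.zeros(im.shape[:2],np.uint8); cv2.drawContours(z,[d],-1,255,-1)
print(worldrect(n,big(cv2.morphologyEx(z,cv2.MORPH_OPEN,np.ones((11,11),np.uint8)),rd)[0],.033))
eg=big(orange(im)|pale(im),rd)[0]; print("egg",worldrect(n,eg,.045))
cv2.imwrite('pics/t3.png',cv2.resize(im[170:280,180:340],None,fx=4.5,fy=4.5)[:,:,::-1])
E
```

```text
t 4.1 pos [0.508  0.3446 0.0127] rpy [-1.799e+02  1.000e-01  7.490e+01] F [ 0.5 -1.  -0. ] op 0.0196 
 delta [0.0031 0.0003 0.0007] rot [-0.07  0.09 -0.08]
(array([480.4, 247.3]), array([146.6, 143.5]), 75.5)
egg (array([482. , 244.3]), array([38.5, 51.2]), 62.5)
```

View pics/t3.png

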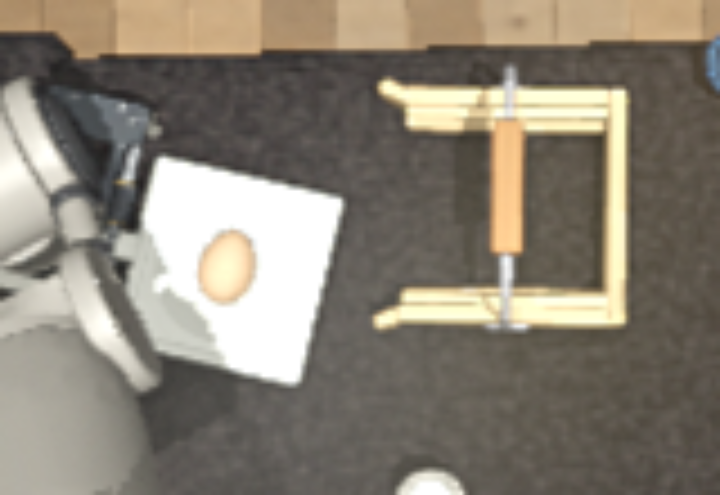

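The ear is gripped (opening 19.6 mm) with the dish and egg undisturbed, and the carrier's mouth is at crop x≈385, ahead of the dish. I'll align the dish gently in front of it.

Request:
move_arm:
  deltas:
    - {"x":-0.0003,"y":0.0003,"z":0,"wx":0,"wy":0,"wz":-0.13,"hand":0.1}
    - {"x":-0.0012,"y":0.0011,"z":0,"wx":0,"wy":0,"wz":-0.54,"hand":0.1}
    - {"x":-0.0026,"y":0.0024,"z":0,"wx":0,"wy":0,"wz":-1.15,"hand":0.1}
    - {"x":-0.0045,"y":0.0041,"z":0,"wx":0,"wy":0,"wz":-1.97,"hand":0.1}
    - {"x":-0.0068,"y":0.0062,"z":0,"wx":0,"wy":0,"wz":-2.97,"hand":0.1}
    - {"x":-0.0095,"y":0.0086,"z":0,"wx":0,"wy":0,"wz":-4.18,"hand":0.1}
    - {"x":-0.0123,"y":0.0112,"z":0,"wx":0,"wy":0,"wz":-5.4,"hand":0.1}
    - {"x":-0.0154,"y":0.014,"z":0,"wx":0,"wy":0,"wz":-6.75,"hand":0.1}

```text
time: 5.15
tool_pos: [0.5174, 0.3258, 0.0127]
tool_rot: [-3.14, 0.002, 1.427]
contact_force: [-2.2, 2.4, 1.9]
opening: 0.0196
```

Request:
move_arm:
  deltas:
    - {"x":-0.0034,"y":0.0024,"z":0,"wx":0,"wy":0,"wz":-1.35,"hand":0.1}
    - {"x":-0.0064,"y":0.0046,"z":0,"wx":0,"wy":0,"wz":-2.57,"hand":0.1}
    - {"x":-0.0095,"y":0.0068,"z":0,"wx":0,"wy":0,"wz":-3.78,"hand":0.1}
    - {"x":-0.012,"y":0.0086,"z":0,"wx":0,"wy":0,"wz":-4.78,"hand":0.1}
    - {"x":-0.014,"y":0.01,"z":0,"wx":0,"wy":0,"wz":-5.6,"hand":0.1}
    - {"x":-0.0155,"y":0.0111,"z":0,"wx":0,"wy":0,"wz":-6.2,"hand":0.1}
    - {"x":-0.0165,"y":0.0118,"z":0,"wx":0,"wy":0,"wz":-6.6,"hand":0.1}
    - {"x":-0.0169,"y":0.0121,"z":0,"wx":0,"wy":0,"wz":-6.75,"hand":0.1}

```text
time: 6.15
tool_pos: [0.5268, 0.3076, 0.0127]
tool_rot: [-3.139, 0.001, 1.543]
contact_force: [-2.2, 2.4, 1.4]
opening: 0.0204
```

```bash
python3 - <<'E'
from h import *
to(.527,.308,.012,88.5)
for n,rd in (("top",(200,185,290,262)),):
    im=viewer.read_camera(n)
    m=white(im); d=big(m,rd)[0]; print(worldrect(n,d,.035))
    p=ray(n,d.reshape(-1,2),.035)
    # right (front) edge of the dish, and far edge
    print("front y",np.sort(p[:,1])[:10].mean(),"x range",p[:,0].min(),p[:,0].max())
    q=p[p[:,1]<np.sort(p[:,1])[0]+.006]; print("front x range",q[:,0].min(),q[:,0].max(), "slope",np.degrees(np.polyfit(q[:,0],q[:,1],1)[0]))
    eg=big(orange(im)|pale(im),(200,185,258,262))[0]; print("egg",worldrect(n,eg,.045))
    cv2.imwrite('pics/t4.png',cv2.resize(im[170:280,180:340],None,fx=4.5,fy=4.5)[:,:,::-1])
E
```

```text
t 6.15 pos [0.5268 0.3076 0.0127] rpy [-1.799e+02  1.000e-01  8.840e+01] F [-2.2  2.4  1.4] op 0.0204 
 delta [0.0004 0.0002 0.0007] rot [-0.12  0.08 -0.08]
(array([521.4, 210.9]), array([149.8, 139.7]), 88.6)
front y 0.135375355280623 x range 0.44973883276221915 0.5927558650390093
front x range 0.44973883276221915 0.5890331457163689 slope -1.0804784519388213
egg (array([524.8, 204.6]), array([39.6, 49.5]), 88.5)
```

View pics/t4.png

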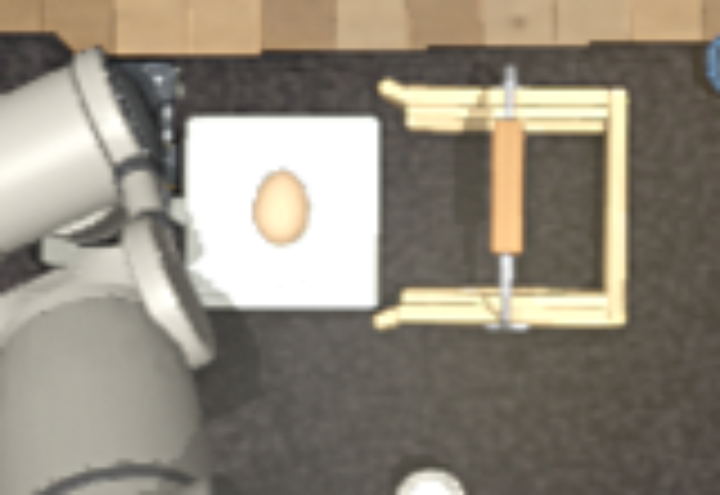

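The dish stands square in front of the mouth (crop y 115 to 309) with the egg centred. I'll check the lateral offset against the carrier's edges at their proper heights.

```bash
python3 - <<'E'
from h import *
f=lambda x,y,z: ray("top",[180+x/4.5,170+y/4.5],z)[0].round(4)
print("board outer/back", f(590,88,.056),f(590,326,.056), "front",f(420,87,.056),f(420,326,.056))
print("board inner (ledge)", f(560,132,.024),f(560,288,.024), f(415,131,.024),f(415,289,.024))
print("tips",f(387,80,.056),f(382,328,.056))
print("handle ends",f(509,117,.176),f(508,253,.176))
print("dish",f(283,115,.035),f(283,309,.035))
im=viewer.read_camera("scene"); cv2.imwrite('pics/s4.png',cv2.resize(im[170:320,190:350],None,fx=4.5,fy=4)[:,:,::-1])
E
```

```text
board outer/back [ 0.6026 -0.024 ] [ 0.4304 -0.0188] front [0.6068 0.0993] [0.4334 0.103 ]
board inner (ledge) [ 0.5755 -0.0022] [0.46   0.0012] [0.5793 0.1053] [0.4619 0.1077]
tips [0.6126 0.1232] [0.4327 0.1303]
handle ends [0.565 0.035] [0.475 0.038]
dish [0.5923 0.202 ] [0.4491 0.204 ]
```

View pics/s4.png

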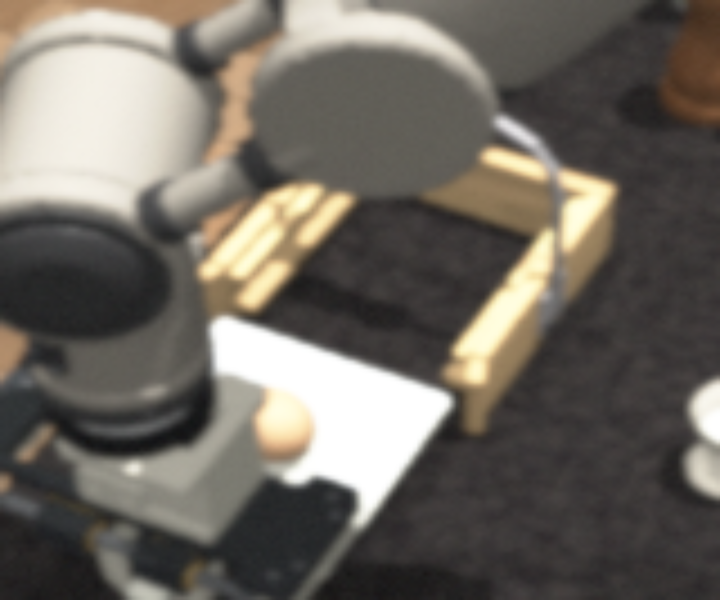

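Request:
move_arm:
  deltas:
    - {"x":-0.0005,"y":0.0003,"z":0,"wx":0,"wy":0,"wz":0,"hand":0.1}
    - {"x":-0.002,"y":0.0008,"z":0,"wx":0,"wy":0,"wz":0,"hand":0.1}
    - {"x":-0.0045,"y":0.0015,"z":0,"wx":0,"wy":0,"wz":0,"hand":0.1}
    - {"x":-0.008,"y":0.0021,"z":0,"wx":0,"wy":0,"wz":0,"hand":0.1}
    - {"x":-0.012,"y":0.0024,"z":0,"wx":0,"wy":0,"wz":0,"hand":0.1}
    - {"x":-0.016,"y":0.0025,"z":0,"wx":0,"wy":0,"wz":0,"hand":0.1}
    - {"x":-0.0205,"y":0.0025,"z":0,"wx":0,"wy":0,"wz":0,"hand":0.1}
    - {"x":-0.025,"y":0.0025,"z":0,"wx":0,"wy":0,"wz":0,"hand":0.1}

```text
time: 7.25
tool_pos: [0.5286, 0.2822, 0.0127]
tool_rot: [-3.14, 0.001, 1.543]
contact_force: [-0.3, 2.5, 0.7]
opening: 0.02
```

Request:
move_arm:
  deltas:
    - {"x":-0.0045,"y":0,"z":0,"wx":0,"wy":0,"wz":0,"hand":0.1}
    - {"x":-0.009,"y":0,"z":0,"wx":0,"wy":0,"wz":0,"hand":0.1}
    - {"x":-0.0135,"y":0,"z":0,"wx":0,"wy":0,"wz":0,"hand":0.1}
    - {"x":-0.018,"y":0,"z":0,"wx":0,"wy":0,"wz":0,"hand":0.1}
    - {"x":-0.022,"y":0,"z":0,"wx":0,"wy":0,"wz":0,"hand":0.1}
    - {"x":-0.025,"y":0,"z":0,"wx":0,"wy":0,"wz":0,"hand":0.1}
    - {"x":-0.027,"y":0,"z":0,"wx":0,"wy":0,"wz":0,"hand":0.1}
    - {"x":-0.028,"y":0,"z":0,"wx":0,"wy":0,"wz":0,"hand":0.1}

```text
time: 8.25
tool_pos: [0.5278, 0.2544, 0.0127]
tool_rot: [-3.139, 0.001, 1.543]
contact_force: [-0.3, 2.3, -0.3]
opening: 0.0197
```

```bash
python3 - <<'E'
from h import *
to(.525,.1396,.012,88.3)
im=viewer.read_camera("top"); p=pale(im)
f=big(orange(im),(280,190,305,240))
print("handle",[(cv2.boundingRect(c),cv2.contourArea(c)) for c in f])
cv2.imwrite('pics/t5.png',cv2.resize(im[170:280,180:340],None,fx=4.5,fy=4.5)[:,:,::-1])
E
```

```text
t 8.25 pos [0.5278 0.2544 0.0127] rpy [-1.799e+02  1.000e-01  8.840e+01] F [-0.3  2.3 -0.3] op 0.0197 
 delta [-0.1149  0.0004  0.0009] rot [-0.12  0.08  0.11]
handle [((295, 199, 1, 1), 0.0)]
```

View pics/t5.png

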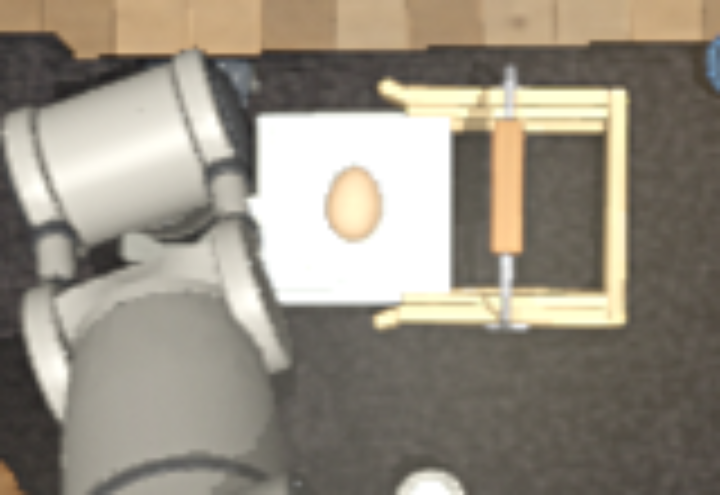

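The dish's front edge (crop x≈452) is inside the carrier's sides, the carrier hasn't moved and the egg is centred. I'll keep sliding.

Request:
move_arm:
  deltas:
    - {"x":-0.001,"y":0,"z":0,"wx":0,"wy":0,"wz":0,"hand":0.1}
    - {"x":-0.003,"y":0,"z":0,"wx":0,"wy":0,"wz":0,"hand":0.1}
    - {"x":-0.006,"y":0,"z":0,"wx":0,"wy":0,"wz":0,"hand":0.1}
    - {"x":-0.01,"y":0,"z":0,"wx":0,"wy":0,"wz":0,"hand":0.1}
    - {"x":-0.0145,"y":0,"z":0,"wx":0,"wy":0,"wz":0,"hand":0.1}
    - {"x":-0.019,"y":0,"z":0,"wx":0,"wy":0,"wz":0,"hand":0.1}
    - {"x":-0.0235,"y":0,"z":0,"wx":0,"wy":0,"wz":0,"hand":0.1}
    - {"x":-0.028,"y":0,"z":0,"wx":0,"wy":0,"wz":0,"hand":0.1}

```text
time: 9.3
tool_pos: [0.527, 0.2262, 0.0128]
tool_rot: [-3.139, 0.001, 1.543]
contact_force: [-0.3, 1.6, 0.7]
opening: 0.0201
```

Request:
move_arm:
  deltas:
    - {"x":-0.0045,"y":0,"z":0,"wx":0,"wy":0,"wz":0,"hand":0.1}
    - {"x":-0.009,"y":0,"z":0,"wx":0,"wy":0,"wz":0,"hand":0.1}
    - {"x":-0.0135,"y":0,"z":0,"wx":0,"wy":0,"wz":0,"hand":0.1}
    - {"x":-0.018,"y":0,"z":0,"wx":0,"wy":0,"wz":0,"hand":0.1}
    - {"x":-0.0225,"y":0,"z":0,"wx":0,"wy":0,"wz":0,"hand":0.1}
    - {"x":-0.027,"y":0,"z":0,"wx":0,"wy":0,"wz":0,"hand":0.1}
    - {"x":-0.0315,"y":0,"z":0,"wx":0,"wy":0,"wz":0,"hand":0.1}
    - {"x":-0.036,"y":0,"z":0,"wx":0,"wy":0,"wz":0,"hand":0.1}

```text
time: 10.3
tool_pos: [0.526, 0.1903, 0.0128]
tool_rot: [-3.139, 0.001, 1.543]
contact_force: [0.1, 1.8, -0.7]
opening: 0.0203
```

Request:
move_arm:
  deltas:
    - {"x":-0.0045,"y":0,"z":0,"wx":0,"wy":0,"wz":0,"hand":0.1}
    - {"x":-0.009,"y":0,"z":0,"wx":0,"wy":0,"wz":0,"hand":0.1}
    - {"x":-0.0135,"y":0,"z":0,"wx":0,"wy":0,"wz":0,"hand":0.1}
    - {"x":-0.018,"y":0,"z":0,"wx":0,"wy":0,"wz":0,"hand":0.1}
    - {"x":-0.0222,"y":0,"z":0,"wx":0,"wy":0,"wz":0,"hand":0.1}
    - {"x":-0.026,"y":0,"z":0,"wx":0,"wy":0,"wz":0,"hand":0.1}
    - {"x":-0.0295,"y":0,"z":0,"wx":0,"wy":0,"wz":0,"hand":0.1}
    - {"x":-0.0325,"y":0,"z":0,"wx":0,"wy":0,"wz":0,"hand":0.1}

```text
time: 11.3
tool_pos: [0.5251, 0.1579, 0.0129]
tool_rot: [-3.139, 0.001, 1.543]
contact_force: [0.1, 1.9, -0.6]
opening: 0.0198
```

Request:
move_arm:
  deltas:
    - {"x":-0.0025,"y":0,"z":0,"wx":0,"wy":0,"wz":0,"hand":0.1}
    - {"x":-0.0045,"y":0,"z":0,"wx":0,"wy":0,"wz":0,"hand":0.1}
    - {"x":-0.0065,"y":0,"z":0,"wx":0,"wy":0,"wz":0,"hand":0.1}
    - {"x":-0.0085,"y":0,"z":0,"wx":0,"wy":0,"wz":0,"hand":0.1}
    - {"x":-0.0105,"y":0,"z":0,"wx":0,"wy":0,"wz":0,"hand":0.1}
    - {"x":-0.0125,"y":0,"z":0,"wx":0,"wy":0,"wz":0,"hand":0.1}
    - {"x":-0.014,"y":0,"z":0,"wx":0,"wy":0,"wz":0,"hand":0.1}
    - {"x":-0.015,"y":0,"z":0,"wx":0,"wy":0,"wz":0,"hand":0.1}

```text
time: 12.3
tool_pos: [0.5247, 0.143, 0.0129]
tool_rot: [-3.139, 0.001, 1.543]
contact_force: [0.6, 2.0, -0.1]
opening: 0.0199
```

```bash
python3 - <<'E'
from h import *
to(.525,.1396,.012,88.3)
im=viewer.read_camera("top")
cv2.imwrite('pics/t6.png',cv2.resize(im[170:280,180:340],None,fx=4.5,fy=4.5)[:,:,::-1])
E
```

```text
t 12.3 pos [0.5247 0.143  0.0129] rpy [-1.799e+02  1.000e-01  8.840e+01] F [ 0.6  2.  -0.1] op 0.0199 
 delta [-0.0034  0.0004  0.0009] rot [-0.12  0.08  0.11]
```

View pics/t6.png

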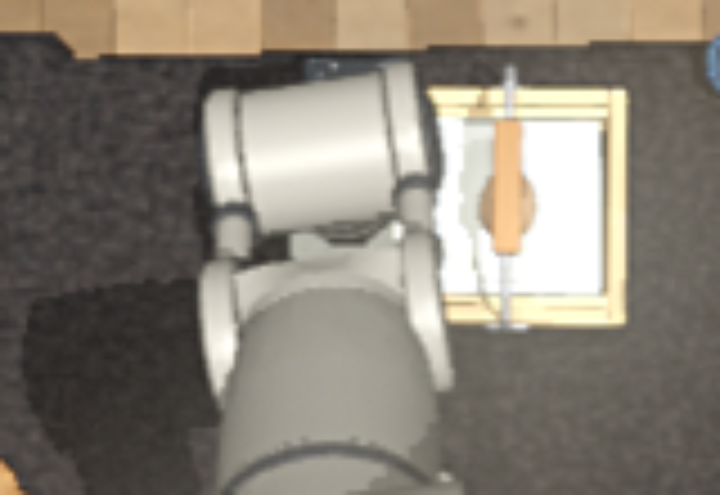

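The dish is nearly home, with a dark gap of about 5 crop pixels at the back board. The carrier is unmoved. I'll push slowly until the force rises.

Request:
move_arm:
  deltas:
    - {"x":-0.0003,"y":0,"z":0,"wx":0,"wy":0,"wz":0,"hand":0.1}
    - {"x":-0.0008,"y":0,"z":0,"wx":0,"wy":0,"wz":0,"hand":0.1}
    - {"x":-0.0015,"y":0,"z":0,"wx":0,"wy":0,"wz":0,"hand":0.1}
    - {"x":-0.0022,"y":0,"z":0,"wx":0,"wy":0,"wz":0,"hand":0.1}
    - {"x":-0.003,"y":0,"z":0,"wx":0,"wy":0,"wz":0,"hand":0.1}
    - {"x":-0.0037,"y":0,"z":0,"wx":0,"wy":0,"wz":0,"hand":0.1}
    - {"x":-0.0043,"y":0,"z":0,"wx":0,"wy":0,"wz":0,"hand":0.1}
    - {"x":-0.0048,"y":0,"z":0,"wx":0,"wy":0,"wz":0,"hand":0.1}

```text
time: 13.35
tool_pos: [0.5247, 0.1384, 0.013]
tool_rot: [-3.14, 0.001, 1.543]
contact_force: [0.4, 3.6, -0.3]
opening: 0.02
```

Request:
move_arm:
  deltas:
    - {"x":-0.0005,"y":0,"z":0,"wx":0,"wy":0,"wz":0,"hand":0.1}
    - {"x":-0.001,"y":0,"z":0,"wx":0,"wy":0,"wz":0,"hand":0.1}
    - {"x":-0.0015,"y":0,"z":0,"wx":0,"wy":0,"wz":0,"hand":0.1}
    - {"x":-0.002,"y":0,"z":0,"wx":0,"wy":0,"wz":0,"hand":0.1}

```text
time: 13.85
tool_pos: [0.5245, 0.1363, 0.0129]
tool_rot: [-3.14, 0.001, 1.543]
contact_force: [1.1, 2.3, -1.6]
opening: 0.0199
```

```bash
python3 - <<'E'
from h import *
to(.525,.1396,.012,88.3)
im=viewer.read_camera("top"); m=white(im); p=pale(im)
print("white | pale along row 215:",[ (u,int(m[215,u]>0),int(p[215,u]>0)) for u in range(306,324)])
hh=((cv2.cvtColor(im,cv2.COLOR_RGB2HSV)[...,1]>120)).astype(np.uint8)*255
print("rows",im[200:204,286:300,2].mean(0).round())
E
```

```text
t 13.85 pos [0.5245 0.1363 0.0129] rpy [-1.799e+02  1.000e-01  8.840e+01] F [ 1.1  2.3 -1.6] op 0.0199 
 delta [0.0033 0.0004 0.0009] rot [-0.11  0.08  0.11]
white | pale along row 215: [(306, 1, 0), (307, 1, 0), (308, 1, 0), (309, 1, 0), (310, 1, 0), (311, 1, 0), (312, 1, 0), (313, 1, 0), (314, 1, 0), (315, 1, 0), (316, 0, 1), (317, 0, 1), (318, 0, 1), (319, 0, 1), (320, 0, 0), (321, 0, 0), (322, 0, 0), (323, 0, 0)]
rows [219. 216. 218. 214. 185. 136. 137. 138. 136. 137. 192. 254. 255. 255.]
```

Request:
move_arm:
  deltas:
    - {"x":-0.0005,"y":0,"z":0,"wx":0,"wy":0,"wz":0,"hand":0.1}
    - {"x":-0.001,"y":0,"z":0,"wx":0,"wy":0,"wz":0,"hand":0.1}
    - {"x":-0.0015,"y":0,"z":0,"wx":0,"wy":0,"wz":0,"hand":0.1}
    - {"x":-0.002,"y":0,"z":0,"wx":0,"wy":0,"wz":0,"hand":0.1}
    - {"x":-0.0025,"y":0,"z":0,"wx":0,"wy":0,"wz":0,"hand":0.1}
    - {"x":-0.003,"y":0,"z":0,"wx":0,"wy":0,"wz":0,"hand":0.1}
    - {"x":-0.0035,"y":0,"z":0,"wx":0,"wy":0,"wz":0,"hand":0.1}

```text
time: 14.78
tool_pos: [0.5244, 0.1328, 0.0129]
tool_rot: [-3.139, 0.001, 1.543]
contact_force: [0.5, 4.3, -0.9]
opening: 0.02
```

```bash
python3 - <<'E'
from h import *
to(.525,.1396,.012,88.3)
im=viewer.read_camera("top"); m=white(im); p=pale(im)
g=cv2.cvtColor(im,cv2.COLOR_RGB2GRAY)
print("gray 215",g[212:218,310:324].mean(0).round())
print("handle B",im[200:204,286:300,2].mean(0).round())
E
```

```text
t 14.78 pos [0.5244 0.1328 0.0129] rpy [-1.799e+02  1.000e-01  8.840e+01] F [ 0.5  4.3 -0.9] op 0.02 
 delta [0.0068 0.0005 0.0009] rot [-0.12  0.08  0.11]
gray 215 [255. 255. 255. 255. 255. 255. 200. 225. 244. 238. 194. 110. 101. 106.]
handle B [222. 219. 216. 218. 212. 177. 131. 136. 136. 134. 135. 190. 254. 255.]
```

The carrier's handle and back board moved with the last push, so the dish is home. Release and rise.

Request:
move_arm:
  deltas:
    - {"x":0,"y":0,"z":0,"wx":0,"wy":0,"wz":0,"hand":0.25}
    - {"x":0,"y":0,"z":0,"wx":0,"wy":0,"wz":0,"hand":0.4}
    - {"x":0,"y":0,"z":0,"wx":0,"wy":0,"wz":0,"hand":0.6}
    - {"x":0,"y":0,"z":-0.01,"wx":0,"wy":0,"wz":0,"hand":0.7}
    - {"x":0,"y":0,"z":-0.05,"wx":0,"wy":0,"wz":0,"hand":0.8}
    - {"x":0,"y":0,"z":-0.11,"wx":0,"wy":0,"wz":0,"hand":0.8}
    - {"x":0,"y":0,"z":-0.17,"wx":0,"wy":0,"wz":0,"hand":0.9}
    - {"x":0,"y":0,"z":-0.22,"wx":0,"wy":0,"wz":0,"hand":1}

```text
time: 15.82
tool_pos: [0.5249, 0.1331, 0.2363]
tool_rot: [3.141, 0.001, 1.543]
contact_force: [0.7, -0.3, -1.3]
opening: 0.0879
```

Request:
move_arm:
  deltas:
    - {"x":0.02,"y":0,"z":-0.02,"wx":0,"wy":0,"wz":-10,"hand":1}
    - {"x":0.03,"y":0,"z":-0.02,"wx":0,"wy":0,"wz":-20,"hand":1}
    - {"x":0.03,"y":0,"z":-0.02,"wx":0,"wy":0,"wz":-30,"hand":1}
    - {"x":0.03,"y":0,"z":-0.02,"wx":0,"wy":0,"wz":-40,"hand":1}
    - {"x":0.03,"y":0,"z":-0.02,"wx":0,"wy":0,"wz":-50,"hand":1}
    - {"x":0.03,"y":0,"z":-0.02,"wx":0,"wy":0,"wz":-60,"hand":1}
    - {"x":0.03,"y":0,"z":-0.02,"wx":0,"wy":0,"wz":-70,"hand":1}
    - {"x":0.03,"y":0,"z":-0.02,"wx":0,"wy":0,"wz":-80,"hand":1}

```text
time: 16.82
tool_pos: [0.5256, 0.163, 0.2536]
tool_rot: [-3.14, -0.001, 2.945]
contact_force: [0.5, 0.1, 0.6]
opening: 0.0918
```

```bash
python3 - <<'E'
from h import *
to(.519,.0325,.25,178.3)
im=viewer.read_camera("scene"); c=big(orange(im),(250,178,315,212))[0].reshape(-1,2); print(c.min(0),c.max(0),ray("scene",[c.mean(0)],.165))
im=viewer.read_camera("top"); 
cv2.imwrite('pics/t7.png',cv2.resize(im[170:280,180:340],None,fx=4.5,fy=4.5)[:,:,::-1])
E
```

```text
t 16.82 pos [0.5256 0.163  0.2536] rpy [-1.799e+02 -1.000e-01  1.687e+02] F [0.5 0.1 0.6] op 0.0918 
 delta [-0.0191 -0.1293  0.0038] rot [-0.09 -0.08 -9.56]
[266 184] [298 201] [[0.52197858 0.03831764]]
```

View pics/t7.png

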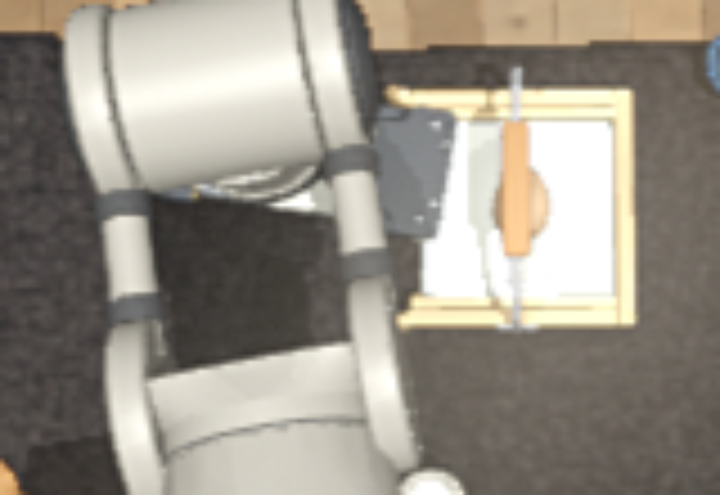

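The dish is home in the carrier. The handle's centre is at crop (515,188), which is about (0.518, 0.032). I'll move over it, then down.

Request:
move_arm:
  deltas:
    - {"x":-0.006,"y":-0.04,"z":0,"wx":0,"wy":0,"wz":-4,"hand":1}
    - {"x":-0.012,"y":-0.09,"z":0,"wx":0,"wy":0,"wz":-8,"hand":1}
    - {"x":-0.018,"y":-0.12,"z":0.004,"wx":0,"wy":0,"wz":-9.6,"hand":1}
    - {"x":-0.018,"y":-0.13,"z":0.01,"wx":-0.1,"wy":-0.1,"wz":-9.6,"hand":1}
    - {"x":-0.018,"y":-0.13,"z":0.035,"wx":-0.1,"wy":-0.1,"wz":-9.6,"hand":1}
    - {"x":-0.018,"y":-0.13,"z":0.07,"wx":-0.1,"wy":-0.1,"wz":-9.6,"hand":1}
    - {"x":-0.018,"y":-0.13,"z":0.098,"wx":-0.1,"wy":-0.1,"wz":-9.6,"hand":1}
    - {"x":-0.018,"y":-0.13,"z":0.1075,"wx":-0.1,"wy":-0.1,"wz":-9.6,"hand":1}

```text
time: 17.92
tool_pos: [0.516, 0.0327, 0.1442]
tool_rot: [3.141, -0.003, 3.105]
contact_force: [0.5, 0.1, -0.1]
opening: 0.0921
```

```bash
python3 - <<'E'
from h import *
to(.518,.032,.146,178.3)
im=viewer.read_camera("scene"); cv2.imwrite('pics/s8.png',cv2.resize(im[120:300,190:390],None,fx=3.6,fy=3.3)[:,:,::-1])
E
```

```text
t 17.93 pos [0.516  0.0327 0.1442] rpy [180.   -0.2 177.9] F [ 0.5  0.1 -0.1] op 0.0921 
 delta [-0.002  -0.0007 -0.0018] rot [ 0.04 -0.18 -0.39]
```

View pics/s8.png

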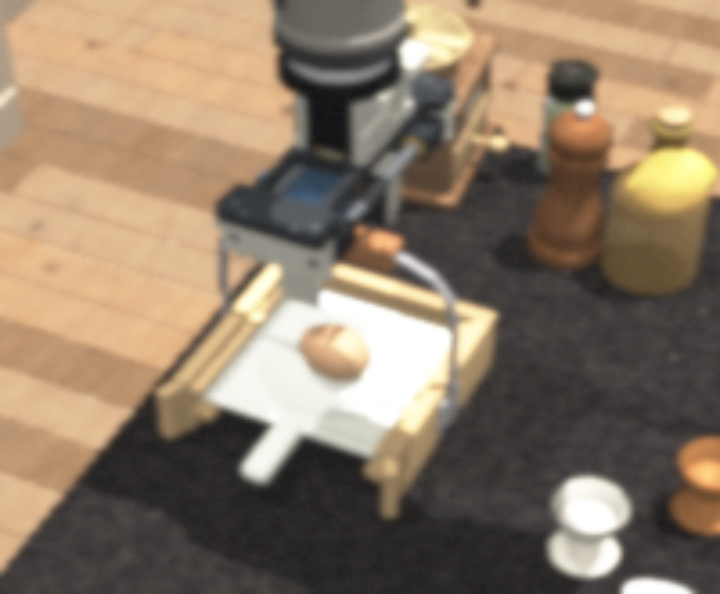

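The fingers straddle the handle (crop ~(310,235)) and the egg is centred. I'll close gently, then firm up.

Request:
move_arm:
  deltas:
    - {"x":-0.001,"y":0,"z":-0.001,"wx":0,"wy":0,"wz":-0.3,"hand":0.7}
    - {"x":-0.001,"y":0,"z":-0.001,"wx":0,"wy":0,"wz":-0.3,"hand":0.5}
    - {"x":-0.001,"y":0,"z":-0.001,"wx":0,"wy":0,"wz":-0.3,"hand":0.4}
    - {"x":-0.001,"y":0,"z":-0.001,"wx":0,"wy":0,"wz":-0.3,"hand":0.34}
    - {"x":-0.001,"y":0,"z":-0.001,"wx":0,"wy":0,"wz":-0.3,"hand":0.3}
    - {"x":-0.001,"y":0,"z":-0.001,"wx":0,"wy":0,"wz":-0.3,"hand":0.27}
    - {"x":-0.001,"y":0,"z":-0.001,"wx":0,"wy":0,"wz":-0.3,"hand":0.24}
    - {"x":-0.001,"y":0,"z":-0.001,"wx":0,"wy":0,"wz":-0.3,"hand":0.21}
  grip_force: 10

```text
time: 18.98
tool_pos: [0.5181, 0.0322, 0.1466]
tool_rot: [3.141, -0.0, 3.112]
contact_force: [-0.4, 2.6, 1.3]
opening: 0.0203
```

Request:
move_arm:
  deltas:
    - {"x":0,"y":0,"z":0,"wx":0,"wy":0,"wz":0,"hand":0.19}
    - {"x":0,"y":0,"z":0,"wx":0,"wy":0,"wz":0,"hand":0.15}
    - {"x":0,"y":0,"z":0,"wx":0,"wy":0,"wz":0,"hand":0.1}
  grip_force: 20

```text
time: 19.35
tool_pos: [0.5179, 0.0321, 0.1465]
tool_rot: [3.141, -0.0, 3.112]
contact_force: [-0.8, 1.5, 0.5]
opening: 0.0197
```

Request:
move_arm:
  deltas:
    - {"x":0,"y":0,"z":0,"wx":0,"wy":0,"wz":0,"hand":0.05}
    - {"x":0,"y":0,"z":0,"wx":0,"wy":0,"wz":0,"hand":0.05}
    - {"x":0,"y":0,"z":0,"wx":0,"wy":0,"wz":0,"hand":0.05}
  grip_force: 45

```text
time: 19.73
tool_pos: [0.5179, 0.032, 0.1465]
tool_rot: [3.141, -0.0, 3.112]
contact_force: [-1.2, 2.0, 0.2]
opening: 0.0194
```

Request:
move_arm:
  deltas:
    - {"x":0,"y":0,"z":-0.0003,"wx":0,"wy":0,"wz":0,"hand":0.05}
    - {"x":0,"y":0,"z":-0.0008,"wx":0,"wy":0,"wz":0,"hand":0.05}
    - {"x":0,"y":0,"z":-0.0015,"wx":0,"wy":0,"wz":0,"hand":0.05}
    - {"x":0,"y":0,"z":-0.0025,"wx":0,"wy":0,"wz":0,"hand":0.05}
    - {"x":0,"y":0,"z":-0.0035,"wx":0,"wy":0,"wz":0,"hand":0.05}
    - {"x":0,"y":0,"z":-0.005,"wx":0,"wy":0,"wz":0,"hand":0.05}
    - {"x":0,"y":0,"z":-0.0065,"wx":0,"wy":0,"wz":0,"hand":0.05}
    - {"x":0,"y":0,"z":-0.008,"wx":0,"wy":0,"wz":0,"hand":0.05}

```text
time: 20.72
tool_pos: [0.5179, 0.0319, 0.1545]
tool_rot: [3.141, -0.001, 3.112]
contact_force: [-0.0, -0.4, -6.4]
opening: 0.0197
```

```bash
python3 - <<'E'
from h import *
to(.518,.032,.25,178.3); print(monitor.observe()["torque"].round(2))
im=viewer.read_camera("scene"); cv2.imwrite('pics/s9.png',im[:,:,::-1])
h=cv2.cvtColor(im,cv2.COLOR_RGB2HSV)
eg=big(orange(im),(255,195,310,250))[0]; print("egg px",eg.reshape(-1,2).mean(0),cv2.boundingRect(eg))
E
```

```text
t 20.73 pos [0.5179 0.0319 0.1545] rpy [180.   -0.  178.3] F [-0.  -0.4 -6.4] op 0.0197 
 delta [-0.      0.0001 -0.0955] rot [ 0.01 -0.03  0.01]
[ 0.12 -0.15 -0.02]
egg px [293.16 195.96] (287, 195, 12, 4)
```

It's lifted, with about 6.4 N of load and low torque. I'll raise it and turn smoothly.

Request:
move_arm:
  deltas:
    - {"x":0,"y":0,"z":-0.002,"wx":0,"wy":0,"wz":0,"hand":0.05}
    - {"x":0,"y":0,"z":-0.0045,"wx":0,"wy":0,"wz":0.1,"hand":0.05}
    - {"x":0,"y":0,"z":-0.0075,"wx":0,"wy":0,"wz":0.4,"hand":0.05}
    - {"x":0,"y":0,"z":-0.011,"wx":0,"wy":0,"wz":0.9,"hand":0.05}
    - {"x":0,"y":0,"z":-0.0145,"wx":0,"wy":0,"wz":1.6,"hand":0.05}
    - {"x":0,"y":0,"z":-0.018,"wx":0,"wy":0,"wz":2.5,"hand":0.05}
    - {"x":0,"y":0,"z":-0.0215,"wx":0,"wy":0,"wz":3.6,"hand":0.05}
    - {"x":0,"y":0,"z":-0.025,"wx":0,"wy":0,"wz":4.9,"hand":0.05}

```text
time: 21.78
tool_pos: [0.5181, 0.0319, 0.1798]
tool_rot: [3.141, -0.0, 3.025]
contact_force: [-0.3, 1.3, -7.0]
opening: 0.0195
```

Request:
move_arm:
  deltas:
    - {"x":0,"y":0,"z":-0.0035,"wx":0,"wy":0,"wz":1.5,"hand":0.05}
    - {"x":0,"y":0,"z":-0.007,"wx":0,"wy":0,"wz":3.2,"hand":0.05}
    - {"x":0,"y":0,"z":-0.0105,"wx":0,"wy":0,"wz":5.1,"hand":0.05}
    - {"x":0,"y":0,"z":-0.014,"wx":0,"wy":0,"wz":7.2,"hand":0.05}
    - {"x":0,"y":0,"z":-0.0175,"wx":0,"wy":0,"wz":9.5,"hand":0.05}
    - {"x":0,"y":0,"z":-0.021,"wx":0,"wy":0,"wz":12,"hand":0.05}
    - {"x":0,"y":0,"z":-0.0245,"wx":0,"wy":0,"wz":14.7,"hand":0.05}
    - {"x":0,"y":0,"z":-0.028,"wx":0,"wy":0,"wz":17.5,"hand":0.05}

```text
time: 22.78
tool_pos: [0.518, 0.0319, 0.2078]
tool_rot: [3.142, -0.0, 2.718]
contact_force: [-0.2, 0.7, -7.1]
opening: 0.0197
```

Request:
move_arm:
  deltas:
    - {"x":0,"y":0,"z":-0.0035,"wx":0,"wy":0,"wz":3,"hand":0.05}
    - {"x":0,"y":0,"z":-0.007,"wx":0,"wy":0,"wz":6,"hand":0.05}
    - {"x":0,"y":0,"z":-0.0105,"wx":0,"wy":0,"wz":9,"hand":0.05}
    - {"x":0,"y":0,"z":-0.014,"wx":0,"wy":0,"wz":12,"hand":0.05}
    - {"x":0,"y":0,"z":-0.017,"wx":0,"wy":0,"wz":15,"hand":0.05}
    - {"x":0,"y":0,"z":-0.02,"wx":0,"wy":0,"wz":18,"hand":0.05}
    - {"x":0,"y":0,"z":-0.023,"wx":0,"wy":0,"wz":21,"hand":0.05}
    - {"x":0,"y":0,"z":-0.026,"wx":0,"wy":0,"wz":24,"hand":0.05}

```text
time: 23.78
tool_pos: [0.518, 0.0319, 0.2338]
tool_rot: [3.142, -0.0, 2.299]
contact_force: [0.1, 0.1, -7.7]
opening: 0.0196
```

Request:
move_arm:
  deltas:
    - {"x":0,"y":0,"z":-0.0025,"wx":0,"wy":0,"wz":3,"hand":0.05}
    - {"x":0,"y":0,"z":-0.005,"wx":0,"wy":0,"wz":6,"hand":0.05}
    - {"x":0,"y":0,"z":-0.0065,"wx":0,"wy":0,"wz":9,"hand":0.05}
    - {"x":0,"y":0,"z":-0.0075,"wx":0,"wy":0,"wz":12,"hand":0.05}
    - {"x":0,"y":0,"z":-0.008,"wx":0,"wy":0,"wz":15,"hand":0.05}
    - {"x":0,"y":0,"z":-0.008,"wx":0,"wy":0,"wz":18,"hand":0.05}
    - {"x":0,"y":0,"z":-0.008,"wx":0,"wy":0,"wz":20.8,"hand":0.05}
    - {"x":0,"y":0,"z":-0.008,"wx":0,"wy":0,"wz":23.4,"hand":0.05}

```text
time: 24.78
tool_pos: [0.518, 0.0319, 0.2416]
tool_rot: [-3.141, -0.0, 1.891]
contact_force: [-0.4, -0.2, -7.9]
opening: 0.0196
```

```bash
python3 -c "
from h import *
to(.518,.032,.242,90); print(monitor.observe()['torque'].round(2))"
```

```text
t 24.77 pos [0.518  0.0319 0.2416] rpy [-180.    -0.   108.3] F [-0.4 -0.2 -7.9] op 0.0196 
 delta [ 0.      0.     -0.0004] rot [-1.000e-02 -2.000e-02  1.835e+01]
[ 0.03 -0.15  0.  ]
```

Request:
move_arm:
  deltas:
    - {"x":0,"y":0,"z":0,"wx":0,"wy":0,"wz":2.6,"hand":0.05}
    - {"x":0,"y":0,"z":0,"wx":0,"wy":0,"wz":5.1,"hand":0.05}
    - {"x":0,"y":0,"z":0,"wx":0,"wy":0,"wz":7.5,"hand":0.05}
    - {"x":0,"y":0,"z":0,"wx":0,"wy":0,"wz":9.7,"hand":0.05}
    - {"x":0,"y":0,"z":0,"wx":0,"wy":0,"wz":11.7,"hand":0.05}
    - {"x":0,"y":0,"z":0,"wx":0,"wy":0,"wz":13.5,"hand":0.05}
    - {"x":0,"y":0,"z":0,"wx":0,"wy":0,"wz":15,"hand":0.05}
    - {"x":0,"y":0,"z":0,"wx":0,"wy":0,"wz":16.2,"hand":0.05}

```text
time: 25.78
tool_pos: [0.5181, 0.0319, 0.2416]
tool_rot: [-3.141, -0.0, 1.61]
contact_force: [0.1, 0.0, -6.3]
opening: 0.02
```

Request:
move_arm:
  deltas:
    - {"x":0,"y":0,"z":0,"wx":0,"wy":0,"wz":0.9,"hand":0.05}
    - {"x":0,"y":0,"z":0,"wx":0,"wy":0,"wz":1.5,"hand":0.05}
    - {"x":0,"y":0,"z":0,"wx":0,"wy":0,"wz":1.9,"hand":0.05}
    - {"x":0,"y":0,"z":0,"wx":0,"wy":0,"wz":2.1,"hand":0.05}
    - {"x":0,"y":0,"z":0,"wx":0,"wy":0,"wz":2.1,"hand":0.05}
    - {"x":0,"y":0,"z":0,"wx":0,"wy":0,"wz":2.1,"hand":0.05}
    - {"x":0,"y":0,"z":0,"wx":0,"wy":0,"wz":2.1,"hand":0.05}
    - {"x":0,"y":0,"z":0,"wx":0,"wy":0,"wz":2.1,"hand":0.05}

```text
time: 26.78
tool_pos: [0.5181, 0.0319, 0.2416]
tool_rot: [-3.141, -0.0, 1.574]
contact_force: [0.9, 1.0, -7.8]
opening: 0.0197
```

Request:
move_arm:
  deltas:
    - {"x":0,"y":0,"z":0,"wx":0,"wy":0,"wz":0,"hand":0.05}
    - {"x":0,"y":0,"z":0,"wx":0,"wy":0,"wz":0,"hand":0.05}
    - {"x":0,"y":0,"z":0,"wx":0,"wy":0,"wz":0,"hand":0.05}
    - {"x":0,"y":0,"z":0,"wx":0,"wy":0,"wz":0,"hand":0.05}
    - {"x":0,"y":0,"z":0,"wx":0,"wy":0,"wz":0,"hand":0.05}
    - {"x":0,"y":0,"z":0,"wx":0,"wy":0,"wz":0,"hand":0.05}
    - {"x":0,"y":0,"z":0,"wx":0,"wy":0,"wz":0,"hand":0.05}
    - {"x":0,"y":0,"z":0,"wx":0,"wy":0,"wz":0,"hand":0.05}

```text
time: 27.78
tool_pos: [0.5181, 0.0319, 0.2416]
tool_rot: [-3.141, -0.0, 1.574]
contact_force: [-0.2, -0.7, -7.4]
opening: 0.0198
```

```bash
python3 - <<'E'
from h import *
to(.518,.032,.242,90); print(monitor.observe()["torque"].round(2))
a=viewer.read_camera("scene")[110:310,180:380]; b=viewer.read_camera("top")[150:270,240:360]
a=cv2.resize(a,(400,400)); b=cv2.resize(b,(400,400)); cv2.imwrite('pics/f.png',np.hstack([a,b])[:,:,::-1])
E
```

```text
t 27.77 pos [0.5181 0.0319 0.2416] rpy [-180.    -0.    90.2] F [-0.2 -0.7 -7.4] op 0.0198 
 delta [ 0.0001 -0.0001 -0.0004] rot [-0.01 -0.01  0.21]
[ 0.01 -0.13  0.01]
```

View pics/f.png

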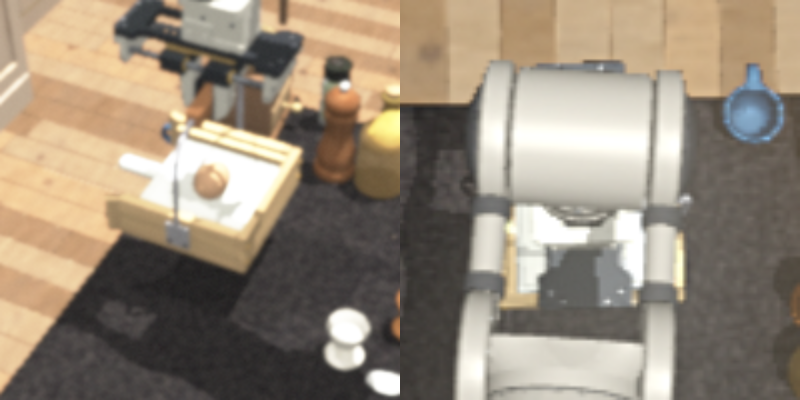

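```bash
python3 - <<'E'
from h import *
im=viewer.read_camera("scene"); e=[c for c in big(orange(im),(270,185,300,212),1)][0]
x,y,w,h=cv2.boundingRect(e); print((x,y,w,h), ray("scene",[x+w/2,y+h/2],.140), proj("scene",[.518,.032,.140]))
E
```

```text
Traceback (most recent call last):
IndexError: list index out of range
```

```bash
python3 - <<'E'
from h import *
print(ray("scene",[180+211/2,110+180/2],.140), proj("scene",[.518,.032,.140]), monitor.observe()["contact_force"].round(1))
robot.hand_in()
E
```

```text
[[0.51598031 0.03013132]] [284.39418897 200.2362433 ] [-0.3  0.  -7.9]
the job is handed in; nothing more can be done
```

I slid the dish by its ear into the carrier until it was home. I then let go of the ear, took the carrier by its handle, lifted it about 95 mm, turned it a quarter turn and handed in while still holding it up. The hand-in gave no verdict.

- **Dish home:** the back board and handle moved along with the last push, so the dish was against the back board before I let go. I did not measure the dish's position in the carrier again after the lift; the final picture shows it still home.
- **Final pose:** the tool points straight down at 90.2°, with the ear toward the far side. I set the carrier's heading from the picture measurements before the grip, good to about 1–2°.
- **Level and still:** the tool pose did not change over the last second. I judged level from the tool and the picture, without measuring the carrier's own tilt.
- **Grip:** the fingers hold the handle at a 19.8 mm opening, carrying about 7.9 N. That matches the carrier, dish and egg together.
- **Egg:** it lies about 3 mm from the dish's centre in the last picture. My colour-mask check for it failed, so I read its position off the picture by eye.
- **Other things on the worktop:** none appeared disturbed in the final pictures. The lemon was not visible in them, so I did not recheck it.
- **Time:** the robot clock was about 28 s of the 64 s allowed.

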